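Meter three rock billets from a tipping bin under the microscope

ROBOT

A 6-joint arm with a two-finger parallel gripper is mounted at the origin on the work surface. World frame = base frame: x ahead of the robot, y to its left, z up, the work surface at z = 0. Lengths are in m, angles in rad, forces in N, time in s.
With the tool pointing down it reaches from about 0.35 to 0.775 m from the base axis. Payload 7.3 kg.
Tool frame: the origin (TCP) lies on the centre line of the jaws, within the pads' length; the fingertips stand robot.nose_length ahead of it and the grasp point (between the pads) is the TCP (robot.nose_length is the distance from the TCP to the fingertips, in m); z points along the fingers, y is the direction in which the jaws open and shut (so a half turn about z gives the same grasp; the last joint's range is limited). The gripper opens to 92 mm and grips with 3 to 60 N. Pads are 19 mm wide; open, the fingers measure 130 mm over their backs; the gripper's body (75 mm by 190 mm) begins 47 mm behind the grasp point.
Start: joints at [1.022, 0.342, 1.524, -0, 1.275, -0.146], TCP at [0.206, 0.483, 0.246] pointing down, gripper open.
Joint ranges: [-2.53, 2.53], [-0.77, 2.02], [0.04, 2.7], [-1, 4.14], [0.28, 2.66], [-3.11, 3.11]. Speed limits (rad/s): [2.57, 2.57, 3.14, 3.14, 3.14, 3.14].

INTERFACE

Orientations are given as [roll, pitch, yaw] about the fixed x, y, z axes, in that order (R = Rz(yaw) Ry(pitch) Rx(roll)).
In Python, from cell import robot, read_camera gives the robot as it stands.
- The arm moves only by the shell command python3 -m crank 'ROWS' [FORCE]. ROWS is JSON, a list of rows, each a list of 7 numbers: the shift along the tool's x, y, z in cm, then the turn, a rotation vector about the tool's x, y, z in degrees, then the opening, from 0 (shut) to 1 (fully open). In form: [[tx, ty, tz, wx, wy, wz, jaw], ...]. A call has 1 to 5 rows; each row is the pose to reach, as a shift and turn from the pose commanded when the call began, along the tool's axes at that moment; what a row does not reach only later rows make up. A row lasts 1/8 s, in which the tool goes at most 62.5 mm and 10.7 degrees, less where a joint would pass 70% of its speed; a pose out of reach is approached as far as the arm can. A call with a gripper value outside its range is refused whole. The fingers move at their own pace and stop on an object; FORCE is the grip in N (left out, the last holds). Time passes only in rows, so rows that repeat a pose let the fingers close. It gives the time, the measured TCP pose, the force and the opening at its end, in the units of the state.
- robot.observe(): the state, without advancing time (a new reading comes with each control period).
- read_camera(name): name is "scene" or "side" or "wrist"; returns a dict with "frame" (480x640x3 uint8, red, green, blue), "intrinsics" (3x3 intrinsics, pixels), "R" (3x3) and "t" (3): a world point X has camera coordinates R X + t. Camera axes: x right, y down, z forward; pixel columns grow to the right and rows downward; lengths in m; the calibration is good to about 2 mm. A picture is of the moment at which its call begins. There is no depth.
- robot.hand_in(): hands the job in, once; it reports no verdict.
The state is a dict: "time": time; "qpos": joint angles; "qvel": joint speeds; "joint_efforts": joint torques, N m; "tool_pos": TCP position; "tool_rot": TCP orientation; "contact_force": force on the tool from outside, world axes, zero at the start; "torque": the same for the moment, N m; "opening": finger opening in m.
Only numpy, scipy, OpenCV 4.12 (cv2) and the standard library are available. Lean on these libraries where they do the work, as an engineer would, in place of code of your own. Each camera call takes 0.05 s, during which the arm holds its last target.

TASK

Stand the empty specimen tray flat on the bench under the lip of the tipping bin and let go of it. Then raise the bin's handle slowly until the first billet slides and hold it at about that tilt until the three front billets have slid into the tray, keeping the three rear ones in the bin; lower the bin back onto its rest and let go. Do not touch the billets with the gripper and leave everything else on the bench where it is.

Things in the scene. Friction and masses are not known exactly. Their poses are not given: they have to be found in the camera images.
- feeder: White stand of the tipping bin, fixed; origin on the bench below the axle; x level, downhill towards the bin's open mouth, y along the axle. It fills x -170 to 15, y -58 to 58 mm under and beside the bin. Friction differs from day to day: the front billets start to slide somewhere between about 8 and 16 degrees of tilt, and then follow one another.
- pivot (a point): On the bin's axle, 80 mm above the bench; axes of the stand. The bin is an open steel trough, 88 mm wide (80 inside), sides up to 58 mm above the axle, from its rear wall at x -164 to its open lip at x 50 mm. At rest its floor slopes down 7 degrees to the lip from x -55 mm forward and is level behind that, so the rear billets need 7 degrees more tilt to slide.
- lip (a point): Middle of the bin's lip at rest, 50 mm ahead of the axle and 85 mm above the bench; fixed, axes of the stand. The free height under the lip is about 80 mm at rest, 60 mm with the bin tipped.
- handle (a point): Grip point of the bin's handle, moves with the bin; at rest 200 mm behind (-x) and 59 mm above the axle. A grey flat plate 96 mm wide (y), 10 mm thick, outside the rear wall, leaning 45 degrees outwards at rest (up along (-x, +z)); free edge 27 mm beyond this point. The microscope head overhead blocks a vertical tool: lean the tool like the plate, hand outside. Axes of the bin.
- bin (a joint): Tilt of the bin about its axle, rad: 0 at rest on the stand (a stop), growing as the handle end rises and the lip dips; up to 0.7. It falls back to 0 by its own weight when let go; holding it takes about 4 N at the handle.
- tray_mid (a point): Middle of the empty specimen tray, half-way up (16 mm above its underside): open aluminium tray 128 mm (x) x 136 mm (y) outside, walls 4 mm thick and 32 mm high, about 0.2 kg, standing on the bench. x points to the end that carries the upright lug.
- lug (a point): Grip point on the tray's lug, 56 mm above the tray's underside: an upright plate 10 mm thick (along the tray's x), 50 mm wide (y), 75 mm high, on the outside of the tray's +x wall, its middle 69 mm from the tray's middle. Axes of the tray.
- scope: Boom stereo microscope, fixed; origin on the bench below the axle (within 22 mm), axes of the stand. Base 160 x 120 x 24 mm and column at x -115, y 200 mm; boom at x -125, z 375 mm from the column to the head. The head hangs over the bin: x -178 to -50, y -53 to 53, z 330 to 440 mm; two eyepieces reach out to x -20, y 145, z 450 mm.
- front1: Front billet counted from the lip, on the sloping front part of the bin's floor: sawn rock billet, a block 64 x 26 x 18 mm, 78 g, lying across the bin (64 mm side along y, 18 mm high); origin at its centre. 
- front2: Second billet counted from the lip, on the sloping front part of the bin's floor: sawn rock billet, a block 64 x 26 x 18 mm, 78 g, lying across the bin (64 mm side along y, 18 mm high); origin at its centre. 
- front3: Third billet counted from the lip, on the sloping front part of the bin's floor: sawn rock billet, a block 64 x 26 x 18 mm, 78 g, lying across the bin (64 mm side along y, 18 mm high); origin at its centre. 
- rear1: Fourth billet counted from the lip, on the level rear part of the bin's floor: sawn rock billet, a block 64 x 26 x 18 mm, 78 g, lying across the bin (64 mm side along y, 18 mm high); origin at its centre. 
- rear2: Fifth billet counted from the lip, on the level rear part of the bin's floor: sawn rock billet, a block 64 x 26 x 18 mm, 78 g, lying across the bin (64 mm side along y, 18 mm high); origin at its centre. 
- rear3: Last billet counted from the lip, on the level rear part of the bin's floor: sawn rock billet, a block 64 x 26 x 18 mm, 78 g, lying across the bin (64 mm side along y, 18 mm high); origin at its centre. 
- jar: Bystander: glass jar with lid, 60 mm across, 80 mm high, beside the lip; origin under its middle.
- rock: Bystander: rock specimen, 84 mm across, 52 mm high, on the other side of the lip; origin under its middle.
- dish: Bystander: closed petri dish, 88 mm across, 20 mm high, beside the tray; origin under its middle.
- bottle: Bystander: amber bottle, 54 mm across, 130 mm high, on the other side of the tray; origin under its middle.
- hammer: Bystander: hammer 260 mm long lying left of the robot; origin under its middle, head towards its x.
- beaker: Bystander: white cup, 72 mm across, 90 mm high, left of the bin; origin under its middle.
Mind the look-alikes: they are no part of the job. What is shaped like the front2 but black or purple is not meant. Leave any yellow look-alike of the front1 alone.

How it is judged:
On the way, in this order (a step that is already met when the one before it is completed fails the run):
1. the tray stands flat on the bench, let go, with the bin's lip above its inside and the bin still at rest (x of lip in the frame of tray_mid between -0.06 and 0.06 m and y of lip in the frame of tray_mid between -0.04 and 0.04 m and height (world z) of tray_mid below 0.02 m and angle between tray_mid's own z axis and vertical below 0.06 rad and distance between the grasp point and lug above 0.04 m and value of joint bin below 0.04 rad), for 0.2 s.
2. the three front billets lie in the tray while the bin is still held tilted and the three rear billets are in the bin (x of front1 in the frame of tray_mid between -0.062 and 0.062 m and y of front1 in the frame of tray_mid between -0.066 and 0.066 m and z of front1 in the frame of tray_mid between -0.02 and 0.045 m and x of front2 in the frame of tray_mid between -0.062 and 0.062 m and y of front2 in the frame of tray_mid between -0.066 and 0.066 m and z of front2 in the frame of tray_mid between -0.02 and 0.045 m and x of front3 in the frame of tray_mid between -0.062 and 0.062 m and y of front3 in the frame of tray_mid between -0.066 and 0.066 m and z of front3 in the frame of tray_mid between -0.02 and 0.045 m and x of rear1 in the frame of pivot between -0.165 and 0.045 m and y of rear1 in the frame of pivot between -0.045 and 0.045 m and z of rear1 in the frame of pivot between 0 and 0.13 m and x of rear2 in the frame of pivot between -0.165 and 0.045 m and y of rear2 in the frame of pivot between -0.045 and 0.045 m and z of rear2 in the frame of pivot between 0 and 0.13 m and x of rear3 in the frame of pivot between -0.165 and 0.045 m and y of rear3 in the frame of pivot between -0.045 and 0.045 m and z of rear3 in the frame of pivot between 0 and 0.13 m and value of joint bin above 0.09 rad), for 0.2 s.
At the end, for the whole second after the job is handed in: The tray stands flat on the bench with the middle of the lip above its inside (at most 60 mm along and 40 mm across from the tray's middle), the three front billets lie within its walls, the three rear billets lie in the bin, and the bin is back on its rest (tilt under 0.04 rad) (x of lip in the frame of tray_mid between -0.06 and 0.06 m and y of lip in the frame of tray_mid between -0.04 and 0.04 m and height (world z) of tray_mid below 0.02 m and angle between tray_mid's own z axis and vertical below 0.06 rad and x of front1 in the frame of tray_mid between -0.062 and 0.062 m and y of front1 in the frame of tray_mid between -0.066 and 0.066 m and z of front1 in the frame of tray_mid between -0.02 and 0.045 m and x of front2 in the frame of tray_mid between -0.062 and 0.062 m and y of front2 in the frame of tray_mid between -0.066 and 0.066 m and z of front2 in the frame of tray_mid between -0.02 and 0.045 m and x of front3 in the frame of tray_mid between -0.062 and 0.062 m and y of front3 in the frame of tray_mid between -0.066 and 0.066 m and z of front3 in the frame of tray_mid between -0.02 and 0.045 m and x of rear1 in the frame of pivot between -0.165 and 0.045 m and y of rear1 in the frame of pivot between -0.045 and 0.045 m and z of rear1 in the frame of pivot between 0 and 0.13 m and x of rear2 in the frame of pivot between -0.165 and 0.045 m and y of rear2 in the frame of pivot between -0.045 and 0.045 m and z of rear2 in the frame of pivot between 0 and 0.13 m and x of rear3 in the frame of pivot between -0.165 and 0.045 m and y of rear3 in the frame of pivot between -0.045 and 0.045 m and z of rear3 in the frame of pivot between 0 and 0.13 m and value of joint bin below 0.04 rad); the robot touches nothing.
It fails at once if a bystander is moved by more than 30 mm (distance of any of jar, rock, dish, bottle, hammer, beaker from where it was at the start of the episode above 0.03 m).
It fails at once if the gripper touches a billet (contact force between any of front1, front2, front3, rear1, rear2, rear3 and the fingers above 1 N).
It also fails if it takes over 67 s, if anything falls off the work surface, if the arm or the gripper's body presses on something with over 40 N, if the wrist force passes 120 N, or if a joint passes its speed limit or range.

## Working session

There is one attempt and no reset: what is moved stays moved. The work goes in short steps, Python scripts to look and compute and a shell command to move; the robot and the scene stay as the last step left them, time stands still between calls to the robot, and variables do not carry over. Pictures are saved under pics/ and viewed, and the job is handed in when it is done.

```bash
ls; mkdir -p pics; cat > h.py <<'E'
import numpy as np, cv2
from cell import robot, read_camera
def snap(n,f):
    c=read_camera(n); cv2.imwrite('pics/'+f,cv2.cvtColor(c['frame'],cv2.COLOR_RGB2BGR)); return c
def ray(c,u,v,z):
    K=np.array(c['intrinsics']);R=np.array(c['R']);t=np.array(c['t'])
    d=R.T@np.linalg.inv(K)@np.array([u,v,1.]);o=-R.T@t
    return o+d*(z-o[2])/d[2]
def proj(c,X):
    K=np.array(c['intrinsics']);p=K@(np.array(c['R'])@np.array(X)+np.array(c['t']));return p[:2]/p[2]
E
python3 - <<'E'
from h import *
import pickle
C={n:snap(n,n+'0.png') for n in ('scene','side','wrist')}
pickle.dump(C,open('c0.pkl','wb'))
for n in C: print(n, -np.array(C[n]['R']).T@C[n]['t'])
print(robot.observe(), robot.nose_length)
E
```

```text
pics
scene [1.26966487 0.09405831 0.99007636]
side [ 0.14737065 -0.64400485  0.7746597 ]
wrist [0.13651448 0.51303918 0.38518332]
{'time': 0.15, 'qpos': array([ 1.02200740e+00,  3.42552509e-01,  1.52476301e+00,  1.62493625e-05,
        1.27541156e+00, -1.45955855e-01]), 'qvel': array([ 7.26863007e-04, -3.32722853e-03, -1.63383730e-03,  1.38527355e-03,
       -7.94411660e-05, -1.61271081e-03]), 'joint_efforts': array([ 1.28508131e-03, -4.31470191e+01, -2.44353032e+01,  7.17543927e-02,
        5.37073135e-02, -8.43173621e-05]), 'tool_pos': array([0.20562466, 0.48276169, 0.24522196]), 'tool_rot': array([-3.14047255e+00, -1.80363587e-04,  2.73875474e+00]), 'contact_force': array([-0.35262818,  0.41849881,  0.8212097 ]), 'torque': array([0.00761436, 0.00371915, 0.04427606]), 'opening': 0.09200792765835618} 0.019
```

View pics/scene0.png

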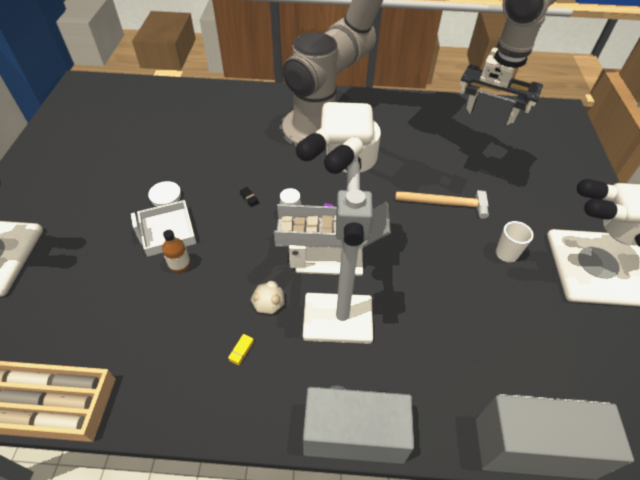

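View pics/side0.png

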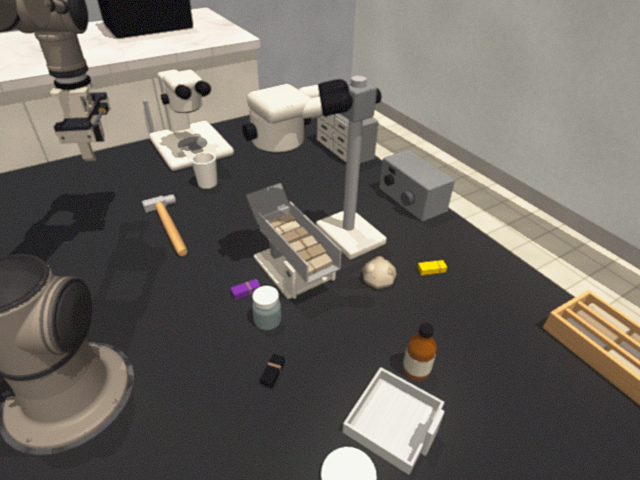

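View pics/wrist0.png

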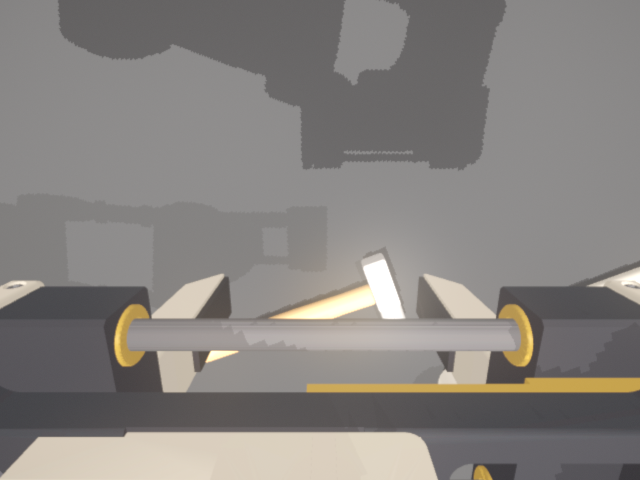

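The scene view has the robot at the top. The tray is at (165,228) with its lug on the left, near (137,220), and the bin at (310,228) has its mouth to the left. The handle is hidden behind the microscope in this view, but in the side view it shows at (268,200). I'll zoom in.

```bash
python3 - <<'E'
import cv2
s=cv2.imread('pics/scene0.png');d=cv2.imread('pics/side0.png')
def z(im,x,y,w,h,f,n): cv2.imwrite('pics/'+n,cv2.resize(im[y:y+h,x:x+w],None,fx=f,fy=f,interpolation=cv2.INTER_CUBIC))
z(s,120,170,130,110,6,'zs_tray.png'); z(s,260,170,150,120,5,'zs_bin.png')
z(d,330,320,130,150,4,'zd_tray.png'); z(d,230,170,150,140,4,'zd_bin.png')
E
```

```text
(no output)
```

View pics/zs_tray.png

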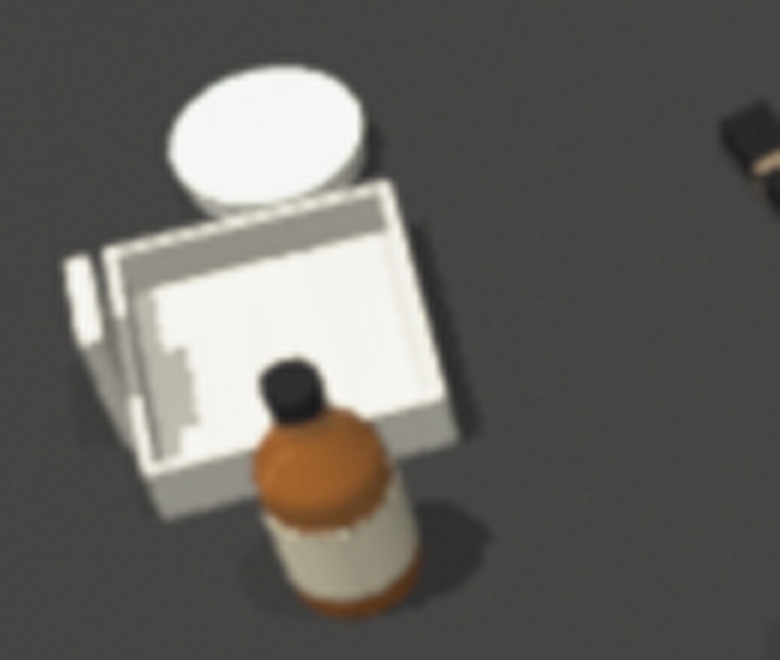

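View pics/zs_bin.png

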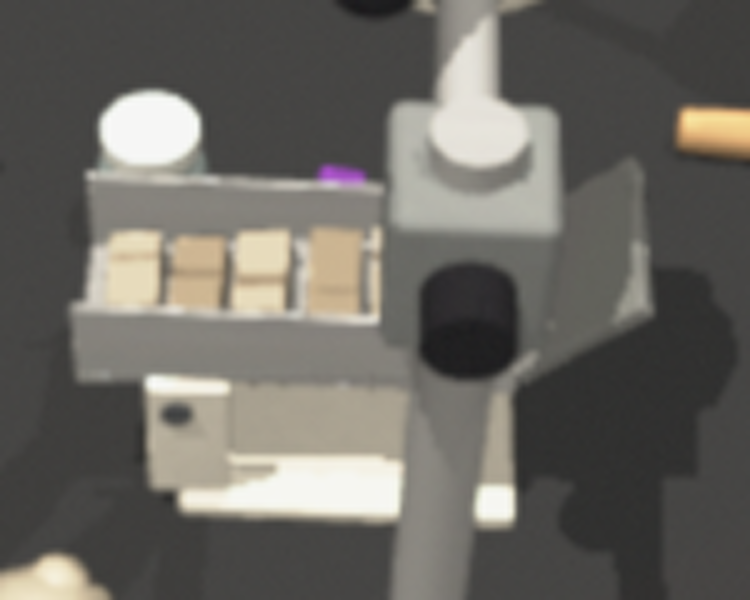

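View pics/zd_tray.png

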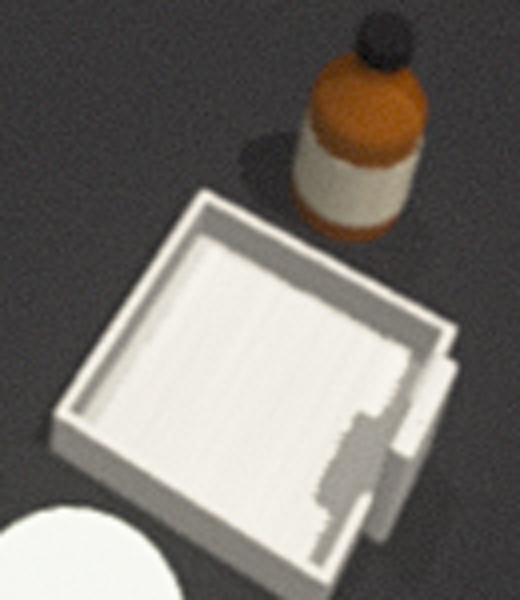

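View pics/zd_bin.png

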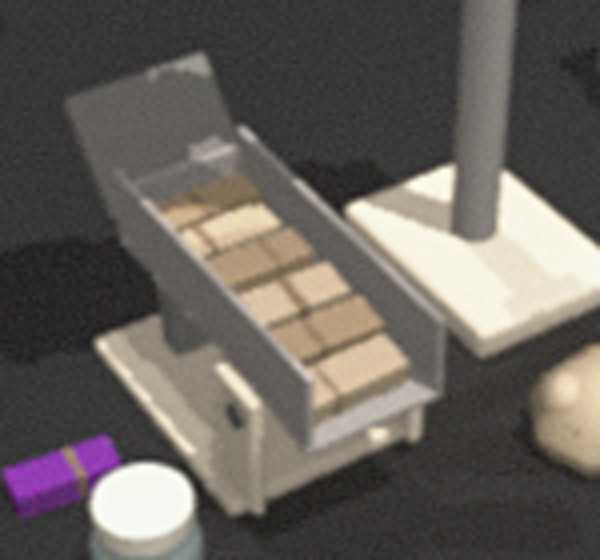

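```bash
cat > m.py <<'E'
from h import *
import pickle
C=pickle.load(open('c0.pkl','rb'));s,d=C['scene'],C['side']
np.set_printoptions(precision=4,suppress=True)
def r(c,L,z): 
    P=np.array([ray(c,u,v,z) for u,v in L]);print(P[:,:2].tolist() if 0 else P[:,:2]);return P
print('tray scene');P=r(s,[(137.5,211.2),(185,200.3),(194.2,235),(145,248.3)],.032);print(P.mean(0))
print('tray side');P=r(d,[(411.3,466.3),(343.8,423),(381.3,367.5),(444.3,402)],.032);print(P.mean(0))
print('lip side');r(d,[(307.5,281.3),(339.5,267)],.083);print('liptop');r(d,[(307.5,263.8),(340.5,250.5)],.138)
print('sc');r(s,[(278,205),(275,231)],.138)
print('handle');r(d,[(246.3,195),(281.8,183)],.158);r(s,[(387,201),(390,232)],.158)
E
python3 m.py
```

```text
tray scene
[[ 0.4528 -0.4481]
 [ 0.4015 -0.3302]
 [ 0.5216 -0.2751]
 [ 0.5755 -0.3893]]
[ 0.4879 -0.3607  0.032 ]
tray side
[[ 0.4527 -0.4495]
 [ 0.4009 -0.3336]
 [ 0.5247 -0.2783]
 [ 0.5772 -0.3937]]
[ 0.4889 -0.3638  0.032 ]
lip side
[[ 0.4953 -0.0509]
 [ 0.5788 -0.0489]]
liptop
[[ 0.4933 -0.0546]
 [ 0.5746 -0.0548]]
sc
[[ 0.4929 -0.0522]
 [ 0.5761 -0.0485]]
handle
[[0.4791 0.2096]
 [0.577  0.213 ]]
[[0.4746 0.214 ]
 [0.5724 0.2193]]
```

```bash
cat >> m.py <<'E'
print('---')
th=np.radians(-88);X=np.array([np.cos(th),np.sin(th)]);Y=np.array([-np.sin(th),np.cos(th)]);ax=np.array([.534,-.001])
def st(p): q=np.array(p)[:2]-ax; return q@X*1e3,q@Y*1e3
cr=lambda c,u,v,z: print(ray(c,u,v,z)[:2],st(ray(c,u,v,z)))
print('jar lid');cr(d,266,297,.08);cr(s,290,196,.08)
print('rock');cr(d,378,272,.026);cr(s,268,298,.026)
print('bottle top');cr(d,426,330,.13);cr(s,169,233.5,.13)
print('dish');cr(d,349,470,.02);cr(s,165,193,.02)
print('head side low/scope base, beaker');cr(d,205,160,.09);cr(s,517,232,.09)
E
python3 m.py | sed -n '/---/,$p'
```

```text
---
jar lid
[ 0.4    -0.0436] (np.float64(37.93298917937317), np.float64(-135.40974913173795))
[ 0.4047 -0.0344] (np.float64(28.82949778902251), np.float64(-130.3484536935311))
rock
[ 0.6834 -0.061 ] (np.float64(65.15232654056916), np.float64(147.20783465527686))
[ 0.6923 -0.0564] (np.float64(60.882485397842395), np.float64(156.26565260427137))
bottle top
[ 0.5918 -0.3055] (np.float64(306.28396301689395), np.float64(47.18371029340785))
[ 0.5988 -0.2972] (np.float64(298.3252663376083), np.float64(54.39363749466048))
dish
[ 0.3676 -0.3988] (np.float64(391.7867874014607), np.float64(-180.1557345366853))
[ 0.3676 -0.3993] (np.float64(392.20245213522315), np.float64(-180.1736093880956))
head side low/scope base, beaker
[0.4873 0.5332] (np.float64(-535.4622846554621), np.float64(-28.066363197655306))
[0.4877 0.5487] (np.float64(-550.957389885233), np.float64(-27.042717442460816))
```

```bash
cat > g.py <<'E'
import sys,numpy as np
from scipy.spatial.transform import Rotation as R
from cell import robot
np.set_printoptions(precision=2,suppress=True)
def go(p,Rt,o=None):
    o=o or robot.observe(); R0=R.from_euler('xyz',o['tool_rot'])
    print('t',o['time'],'shift cm',R0.inv().apply(np.array(p)-o['tool_pos'])*100,'turn',(R0.inv()*Rt).as_rotvec(degrees=True))
def down(yang): # tool y at world angle yang deg, z down
    a=np.radians(yang);y=np.array([np.cos(a),np.sin(a),0]);z=np.array([0,0,-1.]);x=np.cross(y,z)
    return R.from_matrix(np.stack([x,y,z],1))
E
python3 - <<'E'
from g import *
go([.36,.1,.25],down(-65)); go([.517,-.4245,.15],down(-65)); go([.517,-.4245,.06],down(-65))
E
```

```text
t 0.15 shift cm [-29.21 -29.16  -0.45] turn [ -0.04   0.07 131.92]
t 0.15 shift cm [-64.21 -71.25   9.59] turn [ -0.04   0.07 131.92]
t 0.15 shift cm [-64.22 -71.24  18.59] turn [ -0.04   0.07 131.92]
```

```bash
python3 -m crank '[[-4,-4,0,0,0,10,1],[-9,-9,0,0,0,20,1],[-14,-14,0,0,0,30,1],[-19,-19,0,0,0,41,1],[-24,-24,0,0,0,51,1]]' 40 
python3 - <<'E'
from g import *
go([.38,.0,.25],down(-65)); go([.517,-.4245,.25],down(-65))
E
```

```text
time: 0.78
tool_pos: [0.3205, 0.1968, 0.2458]
tool_rot: [3.141, -0.0, 1.843]
contact_force: [1.3, 0.7, 1.2]
opening: 0.0915
t 0.775 shift cm [-20.56   0.43  -0.42] turn [ 0.03 -0.03 80.61]
t 0.775 shift cm [-65.13   2.2   -0.42] turn [ 0.03 -0.03 80.61]
```

```bash
python3 -m crank '[[-5,0,0,0,0,10,1],[-10,0,0,0,0,20,1],[-15,0.2,0,0,0,31,1],[-20,0.4,0,0,0,41,1],[-26,0.6,0,0,0,51,1]]'
python3 - <<'E'
from g import *
go([.517,-.4245,.25],down(-65))
E
```

```text
time: 1.4
tool_pos: [0.3975, -0.0512, 0.2458]
tool_rot: [3.141, -0.001, 0.953]
contact_force: [1.6, 0.9, 0.7]
opening: 0.0917
t 1.4 shift cm [-23.51  31.36  -0.43] turn [ 0.   -0.03 29.62]
```

```bash
python3 -m crank '[[-3.5,4.7,0,0,0,8,1],[-7.1,9.4,0,0,0,16,1],[-10.6,14.1,0,0,0,24,1],[-14.1,18.8,0,0,0,29.6,1],[-17.6,23.5,0,0,0,29.6,1]]'
python3 - <<'E'
from g import *
go([.517,-.4245,.25],down(-65)); go([.517,-.4245,.13],down(-65))
E
```

```text
time: 2.02
tool_pos: [0.4888, -0.3307, 0.2454]
tool_rot: [-3.141, -0.0, 0.441]
contact_force: [0.4, 0.2, -0.3]
opening: 0.0917
t 2.025 shift cm [-1.44  9.69 -0.47] turn [-0.03 -0.    0.24]
t 2.025 shift cm [-1.44  9.69 11.53] turn [-0.03 -0.    0.24]
```

```bash
python3 -m crank '[[-1,5,0,0,0,0.2,1],[-1.4,9.7,2,0,0,0.2,1],[-1.4,9.7,6,0,0,0.2,1],[-1.4,9.7,8,0,0,0.2,1],[-1.4,9.7,8,0,0,0.2,1]]'
python3 - <<'E'
from h import *
snap('wrist','w1.png');snap('side','d1.png')
E
```

```text
time: 2.65
tool_pos: [0.5165, -0.4218, 0.1632]
tool_rot: [-3.137, 0.002, 0.438]
contact_force: [0.1, -0.1, -0.8]
opening: 0.0919
```

View pics/w1.png

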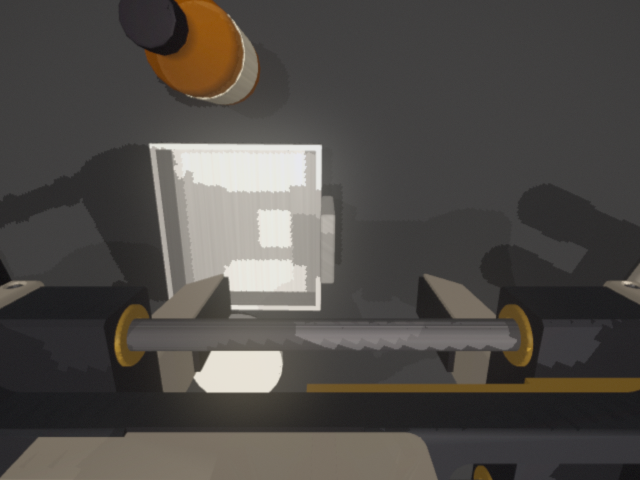

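View pics/d1.png

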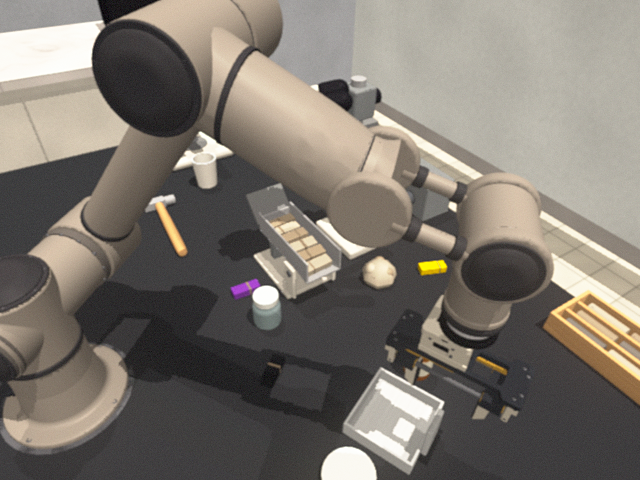

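The wrist view shows the tray square to the jaws. The lug's top is at about u 322–334, v 197–283, between the fingers, and the bottle is at the upper left, clear of the body.

```bash
python3 - <<'E'
from h import *
from g import *
c=read_camera('wrist')
np.set_printoptions(precision=4,suppress=True)
for a in [(322,197),(334,197),(334,283),(322,283)]: print(ray(c,*a,.075))
p=np.mean([ray(c,*a,.075) for a in [(322,197),(334,197),(334,283),(322,283)]],0);print('lug',p)
t=[ray(c,*a,.032) for a in [(150,145),(321,145),(322,309),(168,309)]];print(np.array(t))
print('yaw by side edges',[np.degrees(np.arctan2(*(v[1],v[0]))) for v in (t[1]-t[0],t[2]-t[1])])
print(proj(c,robot.observe()['tool_pos']))
go([p[0],p[1],.058],down(-65))
E
```

```text
[ 0.5498 -0.4063  0.075 ]
[ 0.5531 -0.4135  0.075 ]
[ 0.4975 -0.4402  0.075 ]
[ 0.4939 -0.4325  0.075 ]
lug [ 0.5236 -0.4231  0.075 ]
[[ 0.5238 -0.2751  0.032 ]
 [ 0.5785 -0.3919  0.032 ]
 [ 0.4547 -0.4507  0.032 ]
 [ 0.3984 -0.3303  0.032 ]]
yaw by side edges [np.float64(-64.88401090622966), np.float64(-154.62682870614185)]
[324.7132 313.6309]
t 2.8 shift cm [ 0.4979  0.2479 10.9066] turn [ 0.1114 -0.0437  0.1328]
```

```bash
python3 -m crank '[[0.2,0.2,4,0,0,0,1],[0.2,0.2,7.5,0,0,0,1],[0.2,0.2,9.5,0,0,0,1],[0.2,0.2,10.6,0,0,0,1],[0.2,0.2,10.6,0,0,0,1]]' 
python3 -m crank '[[0,0,0,0,0,0,0],[0,0,0,0,0,0,0],[0,0,0,0,0,0,0],[0,0,0,0,0,0,0],[0,0,0,0,0,0,0]]' 45
python3 - <<'E'
from h import *
snap('wrist','w2.png')
E
```

```text
time: 3.42
tool_pos: [0.5202, -0.4236, 0.0602]
tool_rot: [3.141, -0.0, 0.439]
contact_force: [1.4, 0.4, 0.1]
opening: 0.0916
time: 4.05
tool_pos: [0.52, -0.4235, 0.0597]
tool_rot: [-3.142, -0.0, 0.438]
contact_force: [-0.3, 0.1, 1.2]
opening: 0.0464
```

View pics/w2.png

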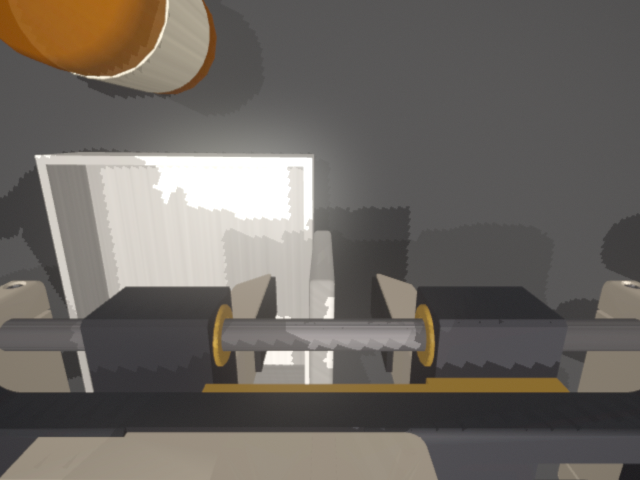

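The fingers are closing on either side of the lug, which is at u≈322. I'll keep closing.

```bash
python3 -m crank '[[0,0,0,0,0,0,0],[0,0,0,0,0,0,0],[0,0,0,0,0,0,0],[0,0,0,0,0,0,0],[0,0,0,0,0,0,0]]' 45
python3 -m crank '[[0,0,0,0,0,0,0],[0,0,-1,0,0,0,0],[0,0,-2,0,0,0,0],[0,0,-3,0,0,0,0],[0,0,-3,0,0,0,0]]' 45
python3 - <<'E'
from h import *
from g import *
snap('wrist','w3.png');snap('side','d3.png')
go([.45,-.275,.09],down(-65))
E
```

```text
time: 4.72
tool_pos: [0.52, -0.4234, 0.0597]
tool_rot: [-3.141, -0.0, 0.439]
contact_force: [0.4, 1.0, 1.0]
opening: 0.01
time: 5.35
tool_pos: [0.5205, -0.424, 0.0912]
tool_rot: [3.139, -0.001, 0.438]
contact_force: [0.5, -0.9, -1.5]
opening: 0.0099
t 5.45 shift cm [ -0.03 -16.41  -0.02] turn [ 0.01 -0.01  0.12]
```

View pics/w3.png

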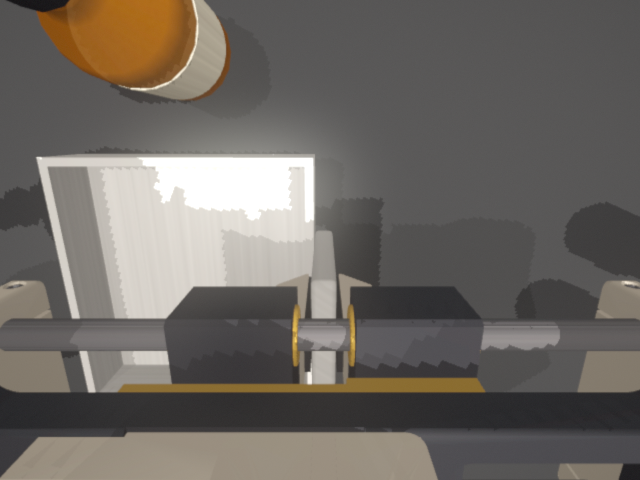

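View pics/d3.png

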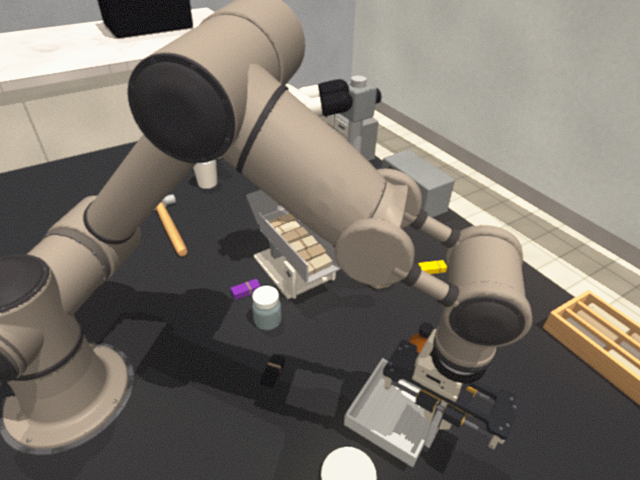

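```bash
python3 -m crank '[[0,-3,-0.4,0,0,0,0],[0,-6.5,-0.4,0,0,0,0],[0,-10,-0.4,0,0,0,0],[0,-13,-0.4,0,0,0,0],[0,-16,-0.4,0,0,0,0]]' 45
python3 - <<'E'
from h import *
from g import *
import pickle
d=pickle.load(open('c0.pkl','rb'))['side']
print('black',ray(d,273,370,.01))
go([.45,-.253,.094],down(-88));go([.522,-.209,.092],down(-88))
E
```

```text
time: 6.08
tool_pos: [0.4514, -0.2776, 0.0935]
tool_rot: [-3.141, 0.0, 0.438]
contact_force: [-0.2, 0.5, -2.7]
opening: 0.0097
black [ 0.35 -0.16  0.01]
t 6.075 shift cm [ 0.91 -2.28 -0.05] turn [-0.03  0.01 23.12]
t 6.075 shift cm [ 9.3  -3.21  0.15] turn [-0.03  0.01 23.12]
```

```bash
python3 -m crank '[[1,-1,0,0,0,8,0],[2.5,-2,0,0,0,16,0],[5,-2.5,0,0,0,23.1,0],[7.5,-3,0,0,0,23.1,0],[9.3,-3.2,0,0,0,23.1,0]]' 45
python3 - <<'E'
from h import *
from g import *
snap('side','d4.png');snap('scene','s4.png')
go([.5395,-.162,.092],down(-88))
E
```

```text
time: 6.7
tool_pos: [0.5232, -0.2094, 0.0934]
tool_rot: [-3.141, 0.001, 0.036]
contact_force: [0.6, -0.2, -2.8]
opening: 0.0098
t 6.8 shift cm [ 1.74 -4.68  0.15] turn [ 0.   -0.03  0.13]
```

View pics/d4.png

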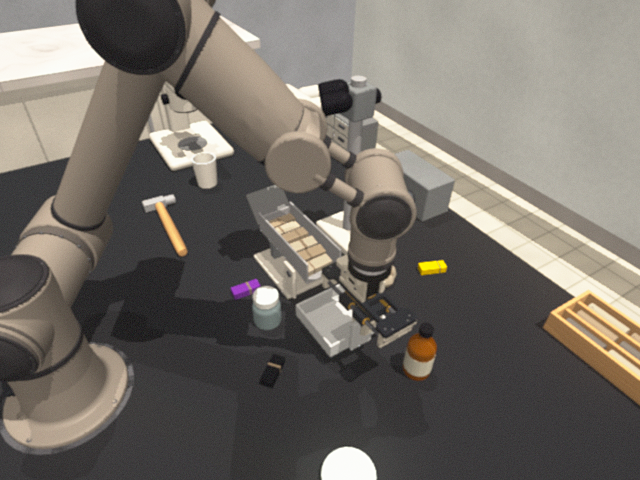

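View pics/s4.png

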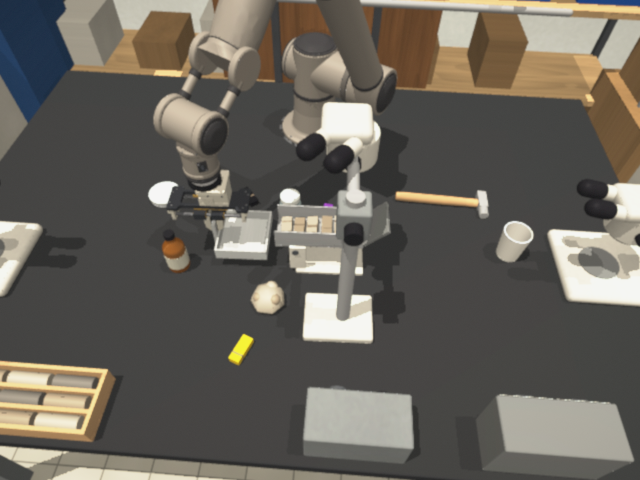

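```bash
python3 -m crank '[[0.6,-1.5,0,0,0,0,0],[1.2,-3,0,0,0,0,0],[1.7,-4.7,0,0,0,0,0],[1.7,-4.7,1.5,0,0,0,0],[1.7,-4.7,2.6,0,0,0,0]]' 45
python3 -m crank '[[0,0,0.3,0,0,0,0],[0,0,0.6,0,0,0,0],[0,0,0.7,0,0,0,0],[0,0,0.8,0,0,0,0]]' 45
python3 - <<'E'
from h import *
snap('side','d5.png');snap('scene','s5.png')
for n in 'ds':
    im=cv2.imread(f'pics/{n}5.png')
    im=im[230:390,240:440] if n=='d' else im[170:290,190:350]
    cv2.imwrite(f'pics/z{n}5.png',cv2.resize(im,None,fx=3.6,fy=3.6,interpolation=cv2.INTER_CUBIC))
E
```

```text
time: 7.42
tool_pos: [0.5375, -0.1623, 0.0665]
tool_rot: [-3.141, 0.001, 0.036]
contact_force: [0.2, -0.5, -2.6]
opening: 0.0098
time: 7.92
tool_pos: [0.5382, -0.1628, 0.0599]
tool_rot: [3.141, -0.001, 0.035]
contact_force: [-0.4, 0.5, -1.4]
opening: 0.01
```

View pics/zd5.png

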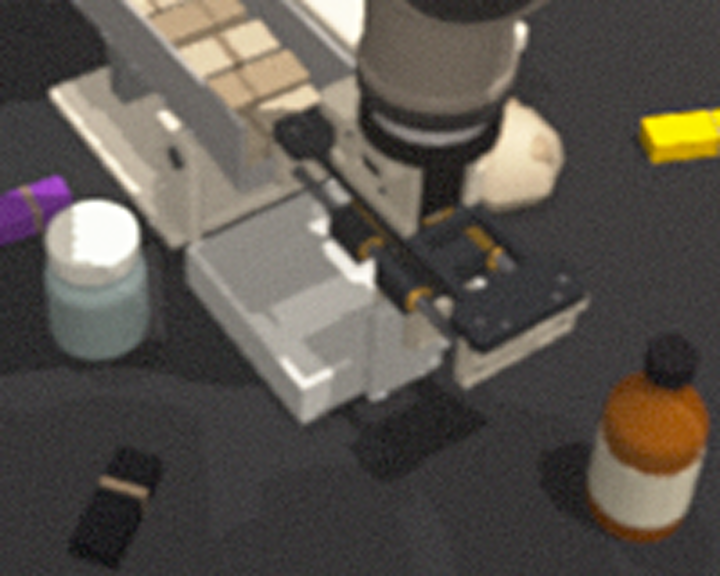

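View pics/zs5.png

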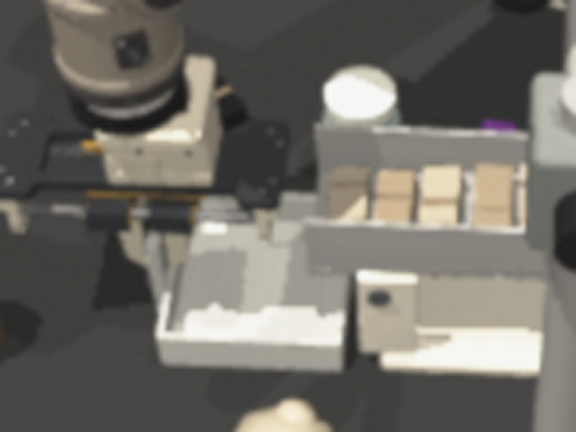

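Both views show the tray under the lip (lip edge at about (320,215) in the scene crop), square to the stand and clear of the jar and rock. I'll release it and rise.

```bash
python3 -m crank '[[0,0,0,0,0,0,0.4],[0,0,0,0,0,0,0.6],[0,0,0,0,0,0,0.6],[0,0,0,0,0,0,0.6],[0,0,0,0,0,0,0.6]]' 
python3 -m crank '[[0,0,-1,0,0,0,0.6],[0,0,-4,0,0,0,0.6],[0,0,-8,0,0,0,0.6],[0,0,-13,0,0,0,0.6],[0,0,-19,0,0,0,0.6]]' 
python3 - <<'E'
from h import *
from g import *
print(robot.observe()['qpos'])
snap('side','d6.png')
im=cv2.imread('pics/d6.png')[230:390,240:440]
cv2.imwrite('pics/zd6.png',cv2.resize(im,None,fx=3.6,fy=3.6,interpolation=cv2.INTER_CUBIC))
go([.38,-.02,.25],down(-88))
E
```

```text
time: 8.65
tool_pos: [0.538, -0.1626, 0.0597]
tool_rot: [-3.142, -0.0, 0.035]
contact_force: [0.1, 0.5, 0.4]
opening: 0.0533
time: 9.28
tool_pos: [0.5374, -0.1624, 0.2514]
tool_rot: [-3.141, 0.001, 0.035]
contact_force: [1.7, -1.2, 0.1]
opening: 0.0549
[-0.43  0.41  1.41  0.    1.33  1.11]
t 9.325 shift cm [-15.54 -14.93   0.79] turn [ 0.35 -0.72  0.03]
```

View pics/zd6.png

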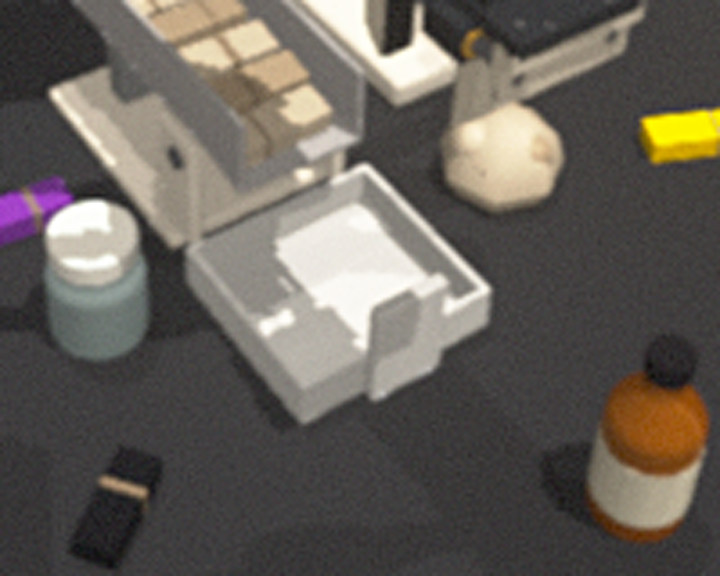

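The tray stands square under the lip. I'll check its corners against the lip.

```bash
cat > st.py <<'E'
from h import *
th=np.radians(-88);X=np.array([np.cos(th),np.sin(th)]);Y=np.array([-np.sin(th),np.cos(th)]);ax=np.array([.534,-.001])
def st(p): q=np.array(p)[:2]-ax; return round(q@X*1e3),round(q@Y*1e3)
E
python3 - <<'E'
from st import *
import pickle
d=pickle.load(open('c0.pkl','rb'))['side']
for a in [(187,252),(365,165),(492,290),(303,385)]: print(st(ray(d,a[0]/3.6+240,a[1]/3.6+230,.032)))
E
python3 -m crank '[[-3,-2,0,0,0,0,0.6],[-7,-5,0,0,0,0,0.6],[-11,-8.5,0,0,0,0,0.6],[-15.5,-13,0,0,0,0,0.6],[-15.5,-19,0,0,0,0,0.6]]' 
python3 - <<'E'
from g import *
go([.39,.3,.25],down(-88));go([.40,.34,.28],R.from_euler('x',-45,degrees=True)*down(-88))
E
```

```text
(36, -73)
(33, 63)
(161, 64)
(158, -70)
time: 9.95
tool_pos: [0.374, 0.0223, 0.2503]
tool_rot: [3.141, -0.001, 0.032]
contact_force: [2.6, 1.6, 0.7]
opening: 0.055
t 9.95 shift cm [  2.49 -27.7    0.02] turn [ 0.02 -0.05 -0.17]
t 9.95 shift cm [  3.62 -31.67  -2.98] turn [-44.95  -1.55  -0.18]
```

```bash
python3 -m crank '[[0,-5,0,0,0,0,0.6],[0,-10.5,0,0,0,0,0.6],[0,-16,0,0,0,0,0.6],[0.5,-22,0,-5,0,0,0.6],[1,-28,-1,-10,0,0,0.6]]' 
python3 - <<'E'
from g import *
T=R.from_euler('x',-45,degrees=True);Tz=R.from_euler('z',2,degrees=True)*R.from_euler('xyz',[180-45,0,0],degrees=True)
print(Tz.as_matrix())
go([.50,.36,.30],Tz)
E
```

```text
time: 10.58
tool_pos: [0.3762, 0.3036, 0.2604]
tool_rot: [2.964, -0.002, 0.035]
contact_force: [2.4, -0.9, 0.4]
opening: 0.0548
[[ 1.    0.02  0.02]
 [ 0.03 -0.71 -0.71]
 [ 0.    0.71 -0.71]]
t 10.575 shift cm [12.57 -4.43 -4.79] turn [-34.85  -0.09  -0.07]
```

```bash
python3 -m crank '[[0,-2,-2.4,-10,0,0,0.6],[2,-4.4,-4.8,-20,0,0,0.6],[5,-4.4,-4.8,-30,0,0,0.6],[9,-4.4,-4.8,-35,0,0,0.6],[12.5,-4.4,-4.8,-35,0,0,0.6]]' 
python3 - <<'E'
from g import *
from h import *
Tz=R.from_euler('z',2,degrees=True)*R.from_euler('xyz',[135,0,0],degrees=True)
print(robot.observe()['qpos'])
for n in ('side','scene','wrist'): snap(n,n+'7.png')
go([.527,.199,.139],Tz)
E
```

```text
time: 11.2
tool_pos: [0.5001, 0.3592, 0.2974]
tool_rot: [2.353, 0.003, 0.037]
contact_force: [-0.1, -0.1, -0.5]
opening: 0.055
[ 0.76  0.83  0.77 -0.64  2.04  2.14]
t 11.35 shift cm [ 2.12 -0.   22.54] turn [ 0.01  0.08 -0.04]
```

View pics/side7.png

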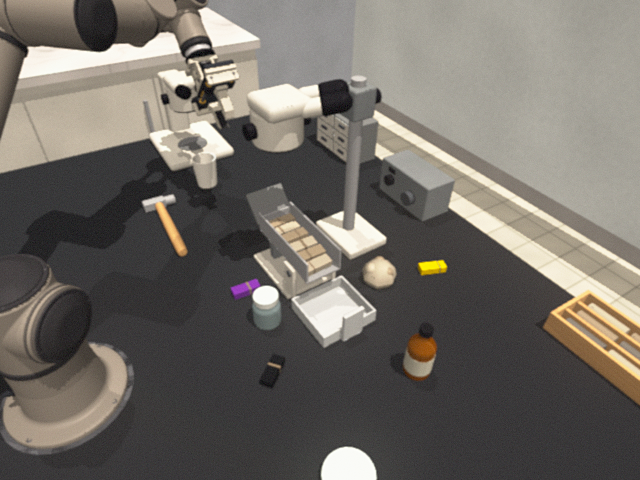

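View pics/wrist7.png

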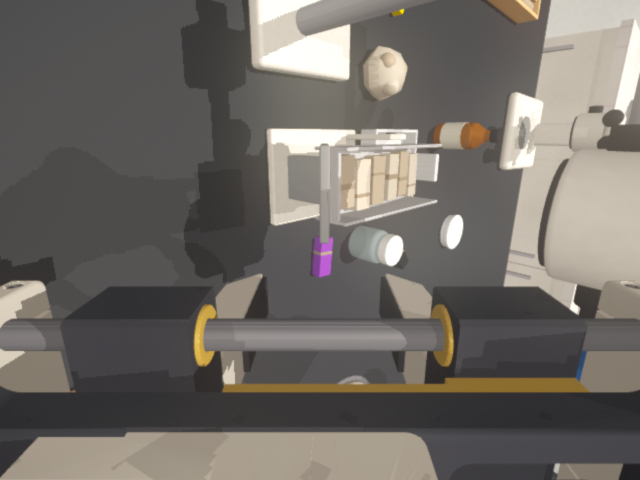

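View pics/scene7.png

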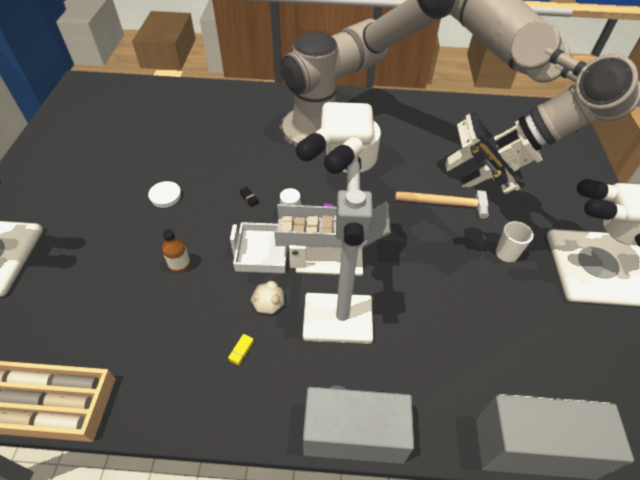

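The plate appears edge-on in the wrist view at u 320–329, v 145–240, centred between the jaws. The tray and bystanders are undisturbed.

```bash
python3 - <<'E'
from h import *
from g import *
c=read_camera('wrist')
a=ray(c,325,146,.158);b=ray(c,324.5,240,.158);print(a,b,(a+b)/2)
E
python3 -m crank '[[0.5,0,4,0,0,0,0.6],[1,0,8,0,0,0,0.6],[2,0,12,0,0,0,0.6],[2,0,15,0,0,0,0.6],[2,0,17.5,0,0,0,0.6]]' 
python3 - <<'E'
from h import *
c=snap('wrist','w8.png');snap('side','d8.png')
E
```

```text
[0.57 0.22 0.16] [0.48 0.21 0.16] [0.52 0.22 0.16]
time: 12.02
tool_pos: [0.5228, 0.2344, 0.176]
tool_rot: [2.357, -0.0, 0.035]
contact_force: [0.5, -0.2, -0.9]
opening: 0.0547
```

View pics/w8.png

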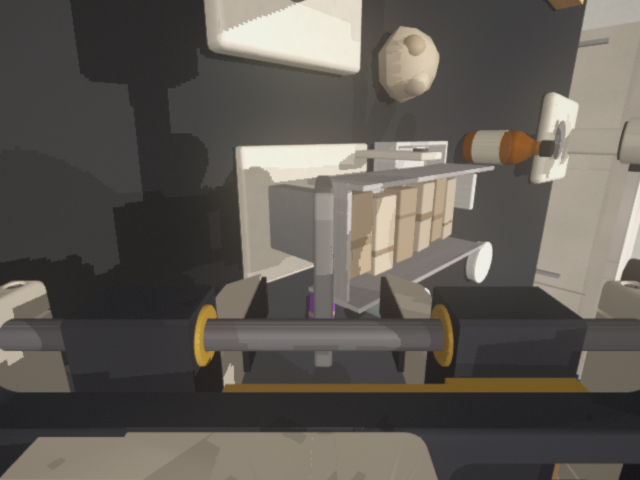

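View pics/d8.png

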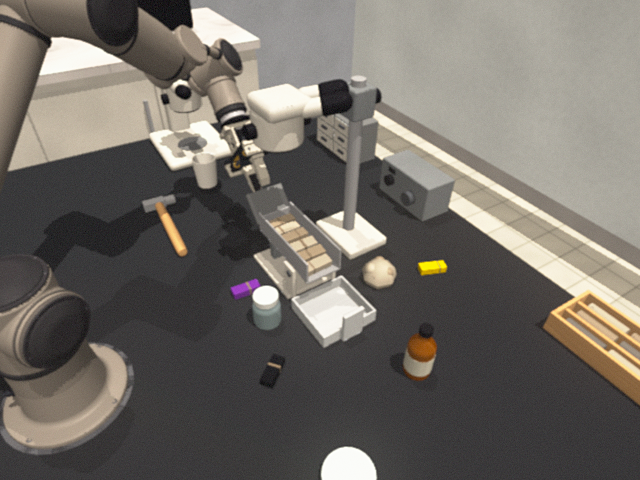

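```bash
python3 -m crank '[[0.2,0,1.5,0,0,0,0.6],[0.2,0,3,0,0,0,0.6],[0.2,0,4.3,0,0,0,0.6],[0.2,0,4.7,0,0,0,0.6],[0.2,0,4.7,0,0,0,0.3]]' 30
python3 -m crank '[[0,0,0,0,0,0,0],[0,0,0,0,0,0,0],[0,0,0,0,0,0,0],[0,0,0,0,0,0,0],[0,0,0,0,0,0,0]]' 30
python3 - <<'E'
from h import *
print(robot.observe())
c=snap('wrist','w9.png');snap('side','d9.png')
im=cv2.imread('pics/d9.png')[130:310,220:400]
cv2.imwrite('pics/zd9.png',cv2.resize(im,None,fx=3.3,fy=3.3,interpolation=cv2.INTER_CUBIC))
E
```

```text
time: 12.75
tool_pos: [0.5272, 0.2018, 0.1423]
tool_rot: [2.356, 0.0, 0.035]
contact_force: [-0.3, -0.2, -0.2]
opening: 0.0491
time: 13.38
tool_pos: [0.5272, 0.2017, 0.1428]
tool_rot: [2.356, -0.0, 0.035]
contact_force: [-0.2, -2.6, 1.8]
opening: 0.0099
{'time': 13.375, 'qpos': array([ 0.55631324,  0.77510834,  1.32013704, -0.66152149,  1.52178124,
        2.29154734]), 'qvel': array([ 0.00060353, -0.0013621 ,  0.00213799,  0.00043942, -0.0010082 ,
        0.00023549]), 'joint_efforts': array([ 8.00771657e-01, -5.72653913e+01, -1.97950566e+01, -2.01406740e+00,
        1.48381479e+00, -3.47089044e-03]), 'tool_pos': array([0.52718218, 0.20168572, 0.14280443]), 'tool_rot': array([ 2.35565120e+00, -3.16064288e-04,  3.48782731e-02]), 'contact_force': array([-0.21839187, -2.60976134,  1.81994993]), 'torque': array([ 0.01631959,  0.18504828, -0.09602149]), 'opening': 0.009902046195497954}
```

View pics/w9.png

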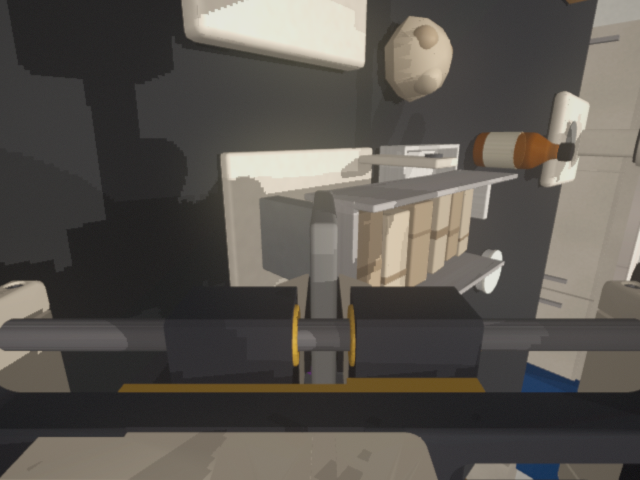

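View pics/zd9.png

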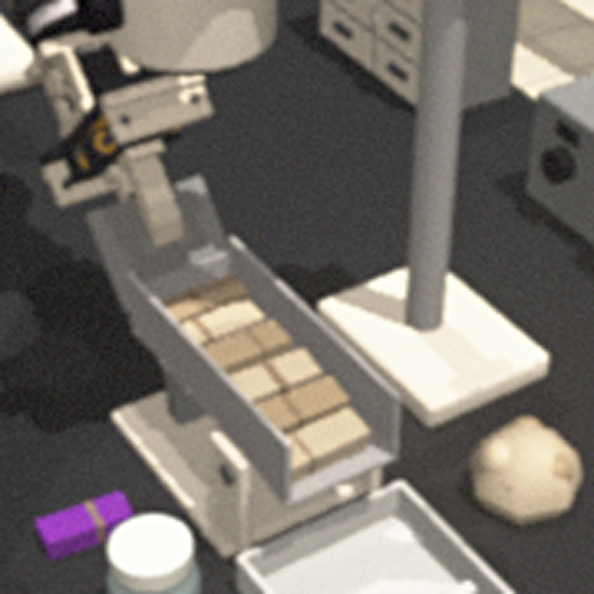

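```bash
python3 - <<'E'
import numpy as np
ry,rz=-9.97,-18.67
for a in (.5,1,2,3,4,5,6):
    c,s=np.cos(np.radians(a)),np.sin(np.radians(a))
    print(a,round(ry*c-rz*s-ry,2),round(ry*s+rz*c-rz,2))
E
```

```text
0.5 0.16 -0.09
1 0.33 -0.17
2 0.66 -0.34
3 0.99 -0.5
4 1.33 -0.65
5 1.67 -0.8
6 2.01 -0.94
```

```bash
cat > look.py <<'E'
import sys
from h import *
o=robot.observe();print(round(float(o['time']),2),o['tool_pos'].round(4),'tilt deg',round(135-np.degrees(o['tool_rot'][0])%360,2),'F',o['contact_force'].round(1),'op',round(float(o['opening']),4))
snap('side','tmp.png')
im=cv2.imread('pics/tmp.png')[130:360,220:400]
cv2.imwrite(f'pics/{sys.argv[1]}.png',cv2.resize(im,None,fx=2.6,fy=2.6,interpolation=cv2.INTER_CUBIC))
E
python3 -m crank '[[0,0.33,-0.17,1,0,0,0],[0,0.66,-0.34,2,0,0,0],[0,0.99,-0.5,3,0,0,0],[0,1.33,-0.65,4,0,0,0],[0,1.67,-0.8,5,0,0,0]]' 40
python3 look.py k1
```

```text
time: 14.1
tool_pos: [0.5274, 0.1955, 0.1601]
tool_rot: [2.445, -0.0, 0.035]
contact_force: [0.3, -2.4, -0.6]
opening: 0.0098
14.1 [0.5274 0.1955 0.1601] tilt deg -5.06 F [ 0.3 -2.4 -0.6] op 0.0098
```

View pics/k1.png

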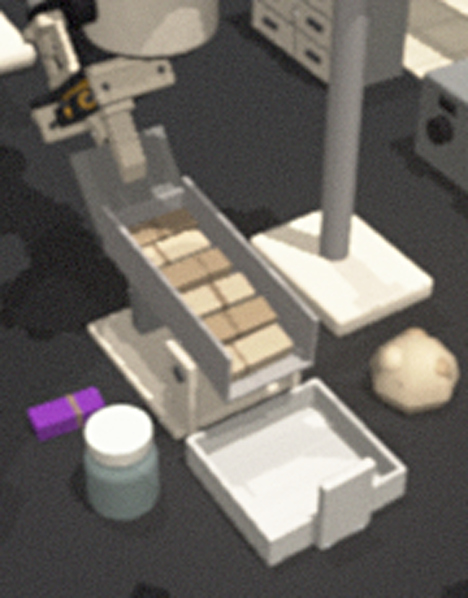

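The bin follows the tool. It is at 5°, no billets have moved, and the forces are small. I'll continue.

```bash
python3 -m crank '[[0,0.16,-0.09,0.5,0,0,0],[0,0.33,-0.17,1,0,0,0],[0,0.49,-0.26,1.5,0,0,0],[0,0.66,-0.34,2,0,0,0],[0,0.66,-0.34,2,0,0,0]]' 40
python3 look.py k2
```

```text
time: 14.78
tool_pos: [0.5275, 0.1927, 0.1668]
tool_rot: [2.479, -0.0, 0.035]
contact_force: [-0.5, -3.0, -1.1]
opening: 0.0098
14.78 [0.5275 0.1927 0.1668] tilt deg -7.02 F [-0.5 -3.  -1.1] op 0.0098
```

View pics/k2.png

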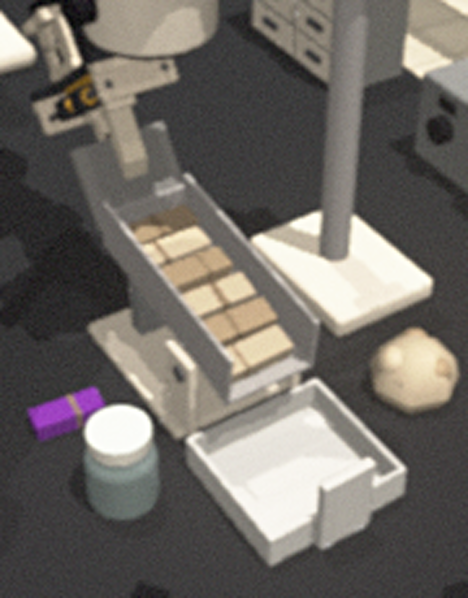

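```bash
python3 -m crank '[[0,0.08,-0.04,0.25,0,0,0],[0,0.16,-0.09,0.5,0,0,0],[0,0.25,-0.13,0.75,0,0,0],[0,0.33,-0.17,1,0,0,0],[0,0.33,-0.17,1,0,0,0]]' 40
python3 look.py k3
```

```text
time: 15.45
tool_pos: [0.5275, 0.1912, 0.1701]
tool_rot: [2.496, -0.0, 0.035]
contact_force: [1.1, -5.8, -2.2]
opening: 0.0098
15.45 [0.5275 0.1912 0.1701] tilt deg -8.01 F [ 1.1 -5.8 -2.2] op 0.0098
```

View pics/k3.png

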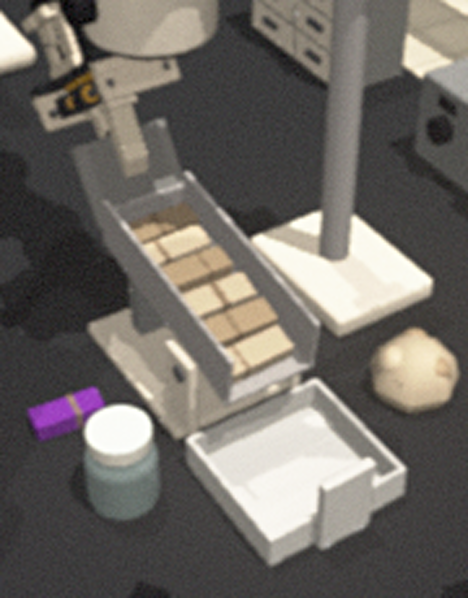

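At 7° and 8° the billets still sit as they did at the start, with the front edge at about (265,365).

```bash
python3 -m crank '[[0,0.08,-0.04,0.25,0,0,0],[0,0.16,-0.09,0.5,0,0,0],[0,0.25,-0.13,0.75,0,0,0],[0,0.33,-0.17,1,0,0,0],[0,0.33,-0.17,1,0,0,0]]' 40
python3 look.py k4
```

```text
time: 16.12
tool_pos: [0.5275, 0.1896, 0.1735]
tool_rot: [2.514, 0.0, 0.035]
contact_force: [0.3, -5.0, -2.2]
opening: 0.01
16.12 [0.5275 0.1896 0.1735] tilt deg -9.01 F [ 0.3 -5.  -2.2] op 0.01
```

View pics/k4.png

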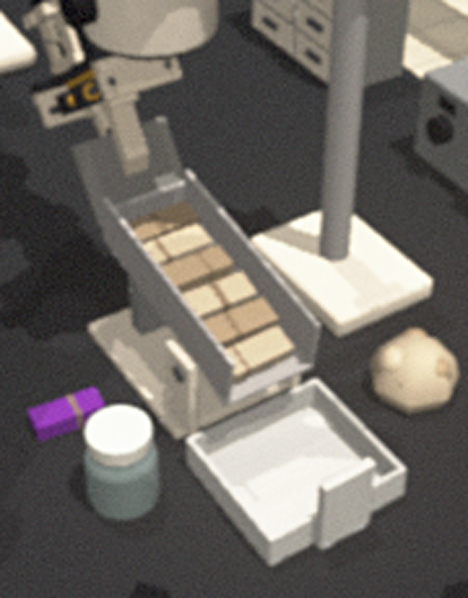

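Still no slide at 9°.

```bash
python3 -m crank '[[0,0.08,-0.04,0.25,0,0,0],[0,0.16,-0.09,0.5,0,0,0],[0,0.25,-0.13,0.75,0,0,0],[0,0.33,-0.17,1,0,0,0],[0,0.33,-0.17,1,0,0,0]]' 40
python3 look.py k5
```

```text
time: 16.8
tool_pos: [0.5276, 0.188, 0.1768]
tool_rot: [2.531, -0.0, 0.035]
contact_force: [-0.1, -4.7, -1.8]
opening: 0.0098
16.8 [0.5276 0.188  0.1768] tilt deg -10.02 F [-0.1 -4.7 -1.8] op 0.0098
```

View pics/k5.png

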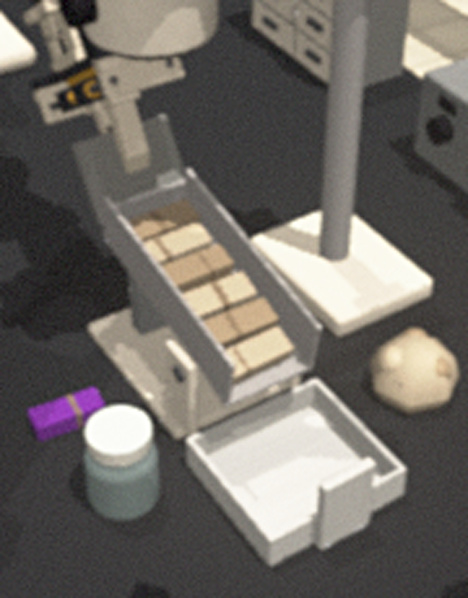

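Nothing has moved at 10°.

```bash
python3 -m crank '[[0,0.08,-0.04,0.25,0,0,0],[0,0.16,-0.09,0.5,0,0,0],[0,0.25,-0.13,0.75,0,0,0],[0,0.33,-0.17,1,0,0,0],[0,0.33,-0.17,1,0,0,0]]' 40
python3 look.py k6
```

```text
time: 17.48
tool_pos: [0.5277, 0.1862, 0.1802]
tool_rot: [2.549, -0.0, 0.035]
contact_force: [-0.0, -4.0, -0.2]
opening: 0.0098
17.48 [0.5277 0.1862 0.1802] tilt deg -11.02 F [-0.  -4.  -0.2] op 0.0098
```

View pics/k6.png

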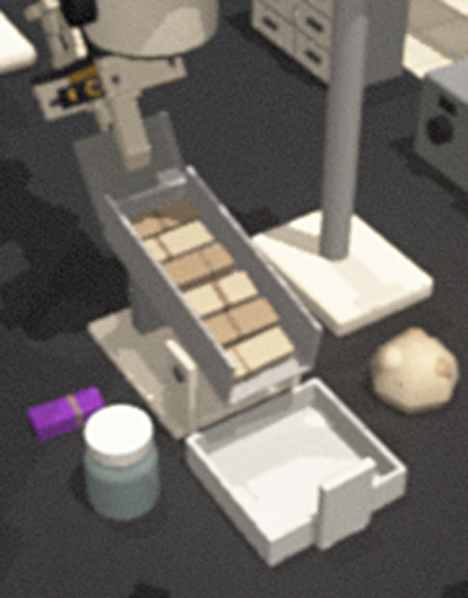

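Still no slide at 11°.

```bash
python3 -m crank '[[0,0.08,-0.04,0.25,0,0,0],[0,0.16,-0.09,0.5,0,0,0],[0,0.25,-0.13,0.75,0,0,0],[0,0.33,-0.17,1,0,0,0],[0,0.33,-0.17,1,0,0,0]]' 40
python3 look.py k7
```

```text
time: 18.15
tool_pos: [0.5277, 0.1844, 0.1834]
tool_rot: [2.566, -0.0, 0.035]
contact_force: [0.4, -5.0, -1.8]
opening: 0.0099
18.15 [0.5277 0.1844 0.1834] tilt deg -12.03 F [ 0.4 -5.  -1.8] op 0.0099
```

View pics/k7.png

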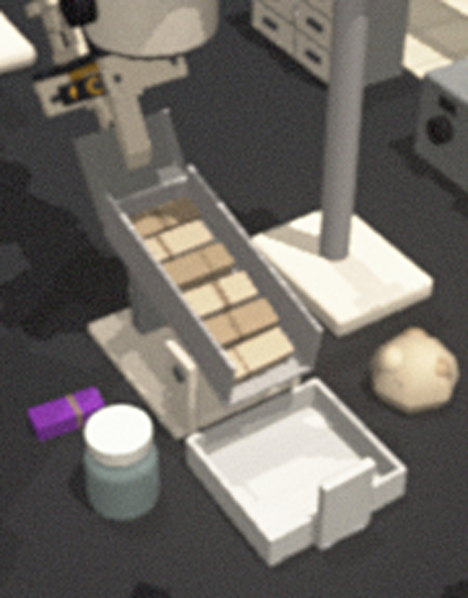

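Nothing at 12° either. I'll take the next degree.

```bash
python3 -m crank '[[0,0.08,-0.04,0.25,0,0,0],[0,0.16,-0.09,0.5,0,0,0],[0,0.25,-0.13,0.75,0,0,0],[0,0.33,-0.17,1,0,0,0],[0,0.33,-0.17,1,0,0,0]]' 40
python3 look.py k8
```

```text
time: 18.82
tool_pos: [0.5278, 0.1826, 0.1867]
tool_rot: [2.584, -0.0, 0.035]
contact_force: [0.0, -4.5, -2.5]
opening: 0.0096
18.82 [0.5278 0.1826 0.1867] tilt deg -13.03 F [ 0.  -4.5 -2.5] op 0.0096
```

View pics/k8.png

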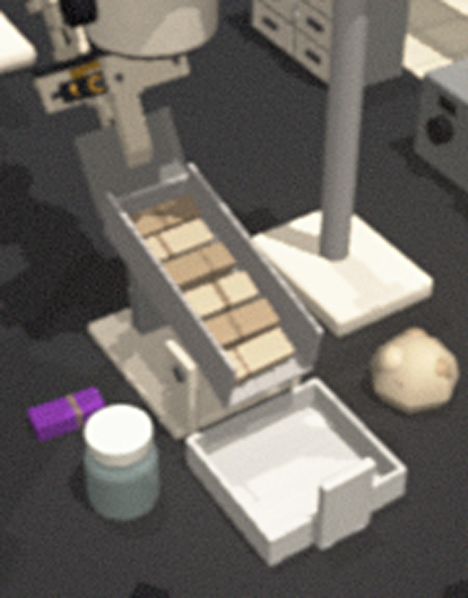

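Still nothing at 13°.

```bash
python3 -m crank '[[0,0.08,-0.04,0.25,0,0,0],[0,0.16,-0.09,0.5,0,0,0],[0,0.25,-0.13,0.75,0,0,0],[0,0.33,-0.17,1,0,0,0],[0,0.33,-0.17,1,0,0,0]]' 40
python3 look.py k9
```

```text
time: 19.5
tool_pos: [0.5278, 0.1807, 0.1898]
tool_rot: [2.601, -0.0, 0.035]
contact_force: [-0.6, -4.5, -1.1]
opening: 0.0097
19.5 [0.5278 0.1807 0.1898] tilt deg -14.02 F [-0.6 -4.5 -1.1] op 0.0097
```

View pics/k9.png

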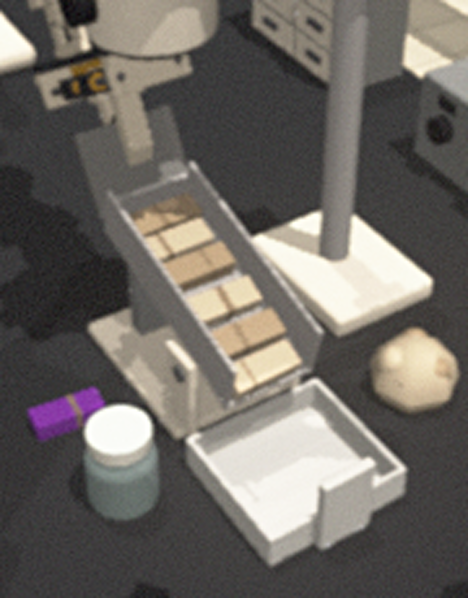

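The front three started sliding at about 14°: gaps have opened below the third billet, and front1 is at the lip. I'll hold here.

```bash
python3 -m crank '[[0,0,0,0,0,0,0],[0,0,0,0,0,0,0],[0,0,0,0,0,0,0],[0,0,0,0,0,0,0]]' 40
python3 look.py k10
```

```text
time: 20.05
tool_pos: [0.5279, 0.1808, 0.1897]
tool_rot: [2.601, 0.0, 0.035]
contact_force: [-0.4, -5.2, -0.6]
opening: 0.01
20.05 [0.5279 0.1808 0.1897] tilt deg -14.0 F [-0.4 -5.2 -0.6] op 0.01
```

View pics/k10.png

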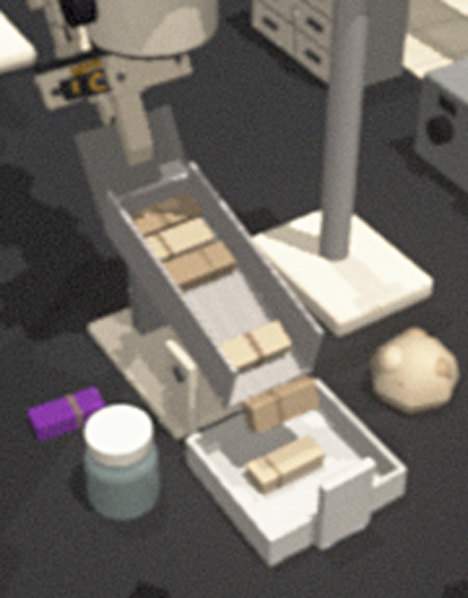

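Front1 is in the tray, front2 is going over the lip, and front3 is still sliding. I'll keep holding.

```bash
python3 -m crank '[[0,0,0,0,0,0,0],[0,0,0,0,0,0,0],[0,0,0,0,0,0,0],[0,0,0,0,0,0,0],[0,0,0,0,0,0,0]]' 40
python3 look.py k11
```

```text
time: 20.72
tool_pos: [0.5278, 0.1808, 0.1897]
tool_rot: [2.601, 0.0, 0.035]
contact_force: [-1.2, -4.7, -2.4]
opening: 0.01
20.73 [0.5278 0.1808 0.1897] tilt deg -14.0 F [-1.2 -4.7 -2.4] op 0.01
```

View pics/k11.png

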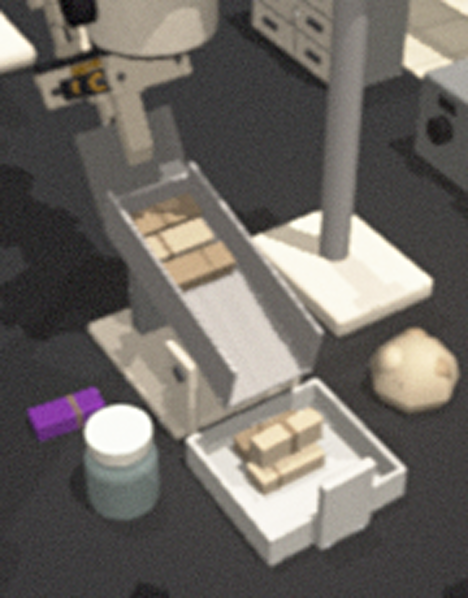

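All three front billets are in the tray, with one resting on the other two, and the three rear ones haven't moved. After a short hold I'll lower the bin by the same arc.

```bash
python3 - <<'E'
import numpy as np
ry,rz=-9.97,-18.67
for a in (-1,-2,-3,-4,-5):
    c,s=np.cos(np.radians(a)),np.sin(np.radians(a))
    print(a,round(ry*c-rz*s-ry,2),round(ry*s+rz*c-rz,2))
E
python3 -m crank '[[0,0,0,0,0,0,0],[0,0,0,0,0,0,0],[0,0,0,0,0,0,0],[0,0,0,0,0,0,0]]' 40
python3 look.py k12
```

```text
-1 -0.32 0.18
-2 -0.65 0.36
-3 -0.96 0.55
-4 -1.28 0.74
-5 -1.59 0.94
time: 21.28
tool_pos: [0.5278, 0.1808, 0.1897]
tool_rot: [2.601, 0.0, 0.035]
contact_force: [-1.3, -5.2, -1.3]
opening: 0.01
21.27 [0.5278 0.1808 0.1897] tilt deg -14.0 F [-1.3 -5.2 -1.3] op 0.01
```

View pics/k12.png

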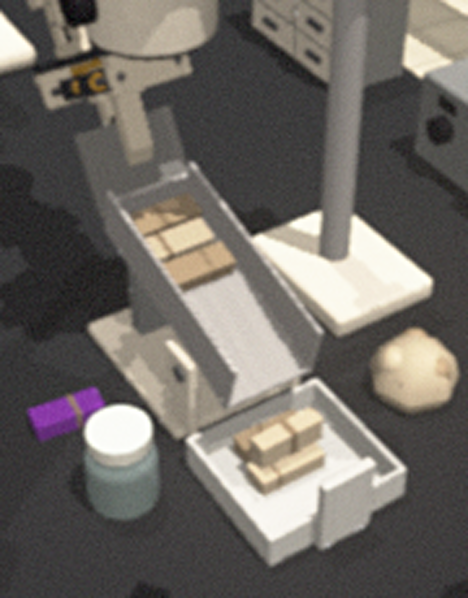

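The scene is settled, so I'll lower it.

```bash
python3 -m crank '[[0,-0.32,0.18,-1,0,0,0],[0,-0.65,0.36,-2,0,0,0],[0,-0.96,0.55,-3,0,0,0],[0,-1.28,0.74,-4,0,0,0],[0,-1.59,0.94,-5,0,0,0]]' 40
python3 -m crank '[[0,-0.32,0.18,-1,0,0,0],[0,-0.65,0.36,-2,0,0,0],[0,-0.96,0.55,-3,0,0,0],[0,-1.28,0.74,-4,0,0,0],[0,-1.59,0.94,-5,0,0,0]]' 40
python3 -m crank '[[0,-0.32,0.18,-1,0,0,0],[0,-0.65,0.36,-2,0,0,0],[0,-0.96,0.55,-3,0,0,0],[0,-1.28,0.74,-4,0,0,0],[0,-1.28,0.74,-4,0,0,0]]' 40
python3 look.py k13
```

```text
time: 21.95
tool_pos: [0.5276, 0.1898, 0.1731]
tool_rot: [2.512, 0.0, 0.035]
contact_force: [0.3, -4.9, -0.6]
opening: 0.01
time: 22.58
tool_pos: [0.5273, 0.1971, 0.1562]
tool_rot: [2.425, -0.0, 0.035]
contact_force: [-0.7, -4.7, -1.5]
opening: 0.0097
time: 23.2
tool_pos: [0.5272, 0.2017, 0.1428]
tool_rot: [2.355, -0.0, 0.035]
contact_force: [-1.5, -6.6, 2.8]
opening: 0.0099
23.2 [0.5272 0.2017 0.1428] tilt deg 0.07 F [-1.5 -6.6  2.8] op 0.0099
```

View pics/k13.png

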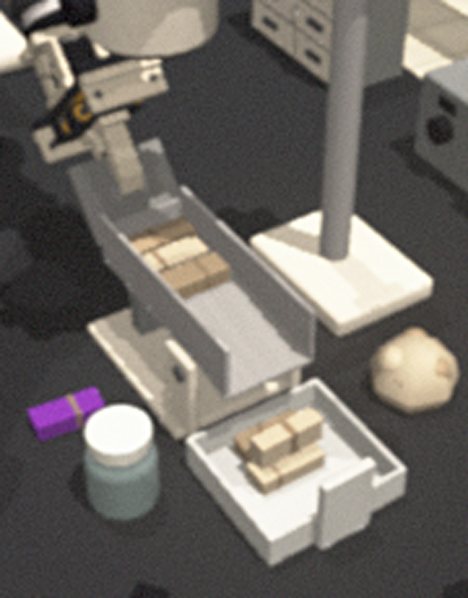

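The bin is back on its rest, at the same tool pose as the start of the lift. I'll open and back straight out.

```bash
python3 -m crank '[[0,0,0,0,0,0,0.3],[0,0,0,0,0,0,0.5],[0,0,0,0,0,0,0.5],[0,0,0,0,0,0,0.5],[0,0,0,0,0,0,0.5]]' 
python3 -m crank '[[0,0,-1,0,0,0,0.5],[0,0,-3,0,0,0,0.5],[0,0,-6,0,0,0,0.5],[0,0,-10,0,0,0,0.5],[0,0,-14,0,0,0,0.5]]' 
python3 -m crank '[[0,0,-1,0,0,0,0.5],[0,0,-2,0,0,0,0.5],[0,0,-2,0,0,0,0.5]]' 
python3 look.py k14; python3 - <<'E'
from h import *
snap('scene','s14.png')
E
```

```text
time: 23.88
tool_pos: [0.5272, 0.2018, 0.1425]
tool_rot: [2.356, -0.0, 0.035]
contact_force: [-0.6, 0.3, -0.9]
opening: 0.0458
time: 24.5
tool_pos: [0.5234, 0.3019, 0.243]
tool_rot: [2.357, -0.0, 0.035]
contact_force: [0.8, -0.4, 0.2]
opening: 0.0459
time: 24.88
tool_pos: [0.5232, 0.3145, 0.2551]
tool_rot: [2.356, 0.001, 0.035]
contact_force: [1.2, -0.2, 0.7]
opening: 0.0461
24.88 [0.5232 0.3145 0.2551] tilt deg 0.03 F [ 1.2 -0.2  0.7] op 0.0461
```

View pics/k14.png

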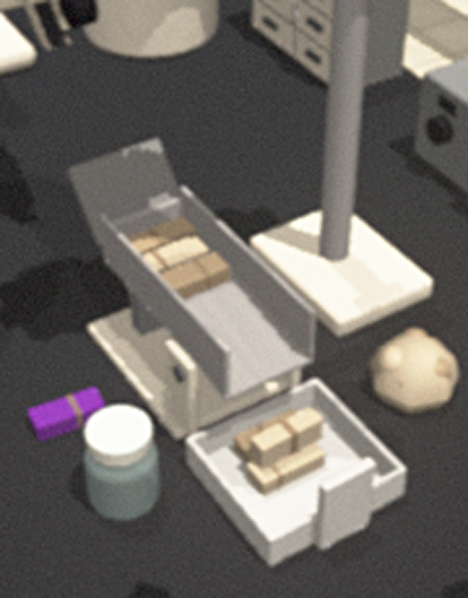

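View pics/s14.png

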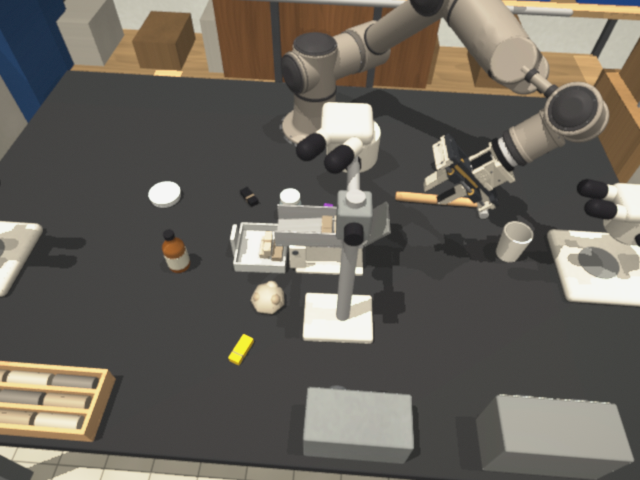

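The three front billets are in the tray and the three rear ones are in the bin, which is resting on its stand. The gripper is clear, and the bystanders are where they were. I'll hand it in.

```bash
python3 - <<'E'
from cell import robot
print(robot.hand_in())
E
```

```text
the job is handed in; nothing more can be done
None
```

The job is done and handed in at about 25 s of the 67 s allowed; no verdict came back.

- **Tray:** I carried it by its lug, set it flat under the lip, let go and backed off. Its corners in the side view put the lip about 47 mm from the tray's middle along and 4 mm across. The limits are 60 and 40 mm. The tool position at release gave about 43 mm along, so the two estimates differ by about 4 mm.
- **Bin:** I raised the handle in 1° steps from 7°. The front billets began to slide at about 14°, and I held that tilt until all three were in the tray. I then lowered the bin along the same arc, opened the gripper and backed off.
- **Last checks:** The final pictures show three billets in the tray, one lying on top of the other two. The three rear billets are still in the bin, and the bin is on its rest. By eye, the bystanders are where they started. The gripper is clear, with force readings near zero. No check failed.

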